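# Find and release the latched key on a valve controller

### The arm

A 6-joint arm with a two-finger parallel gripper is mounted at the origin on the work surface. World frame = base frame: x ahead of the robot, y to its left, z up, the work surface at z = 0. Lengths are in m, angles in rad, forces in N, time in s.
With the tool pointing down it reaches from about 0.225 to 0.875 m from the base axis. Payload 3.4 kg.
Tool frame: the origin (TCP) lies at the very end of the fingers, on their centre line; the grasp point (between the pads) lies 19 mm behind it (grip_depth is the distance from the TCP to the grasp point, in m); x points along the fingers, z is the direction in which the jaws open and shut, and the axes are right-handed (so a half turn about x gives the same grasp; the last joint's range is limited). The gripper opens to 85 mm and grips with 20 to 120 N. Pads are 22 mm wide; open, the fingers measure 114 mm over their backs; the gripper's body (76 mm by 85 mm) begins 54 mm behind the grasp point. The pads swing forward as they close: fully open they stand 13 mm farther back than shut.
Start: joints at [-1.346, 0.276, 1.505, -0, 1.361, -0.121], TCP at [0.195, -0.541, 0.231] pointing down, gripper open.
Joint ranges: [-2.89, 2.89], [-0.75, 2.08], [0.22, 2.7], [-1.18, 4.32], [0.11, 2.71], [-2.7, 2.7]. Speed limits (rad/s): [2.57, 2.57, 3.14, 3.14, 3.14, 3.14].

### API

Orientations are given as a unit quaternion [w, x, y, z].
In Python, from rig import get_state, get_image, sign_off, grip_depth gives the robot as it stands. The module is installed in compiled form; this text tells all that it offers.
- The arm moves only by the tool arm_command, never from a script. Its argument "series" is a list of rows, each an object with "dp": the shift along the tool's x, y, z scaled (see below), a list of three; "angular": the turn, a rotation vector about the tool's x, y, z scaled (see below), a list of three; "gripper": the finger opening in mm, from 0 to 85.4. A call has exactly 8 rows; each row shifts and turns the pose as measured when the row begins, along the tool's axes as they then stand; what a row does not reach is not made up. The controller multiplies each number of a shift by 0.12 m and each number of a turn by 90 degrees. A row lasts 1/8 s, in which the tool goes at most 62.5 mm and 10.7 degrees, less where a joint would pass 70% of its speed; a pose out of reach is approached as far as the arm can. A call with a number of a shift or a turn outside -1 to 1 is refused whole. A call with a gripper value outside its range is refused whole. The fingers move at their own pace and stop on an object; "grip_force" is the grip in N (left out, the last holds). Time passes only in rows, so rows that do not move let the fingers close, or fill a call up. It gives the time, the measured TCP pose, the force and the opening at its end, in the units of the state.
- get_state(): the state, without advancing time (a new reading comes with each control period).
- get_image(name): name is "scene" or "top"; returns a dict with "image" (420x560x3 uint8, blue, green, red), "depth" (420x560 float32, m along the optical axis (not along the pixel's ray), 0 where there is no reading), "mtx" (3x3 intrinsics, pixels), "view" (4x4, takes a point from world to camera coordinates). Camera axes: x right, y up, looking along -z (the intrinsics and any distortion apply to the point x, -y, -z); pixel columns grow to the right and rows downward; lengths in m; the calibration is good to about 2 mm. A picture is of the moment at which its call begins.
- sign_off(): hands the job in, once; it reports no verdict.
The state is a dict: "clock": time; "qpos": joint angles; "qd": joint speeds; "effort": joint torques, N m; "position": TCP position; "ee_rot": TCP orientation; "contact_force": force on the tool from outside, world axes, zero at the start; "moment": the same for the moment, N m; "width": finger opening in m.
Only numpy, scipy, OpenCV 4.12 (cv2) and the standard library are available. Lean on these libraries where they do the work, as an engineer would, in place of code of your own. Each camera call takes 0.05 s, during which the arm holds its last target. There are 200 camera calls.

### The job

One of the four identical keys on the vacuum valve controller has been left latched in. With a fingertip tap every key lightly, one after another from the leftmost (as seen from the robot) to the rightmost, to feel which one is latched; then press that key right down and let go, so that it pops up and all four stand out alike. Do not push in any of the other keys, and leave the parts and the wrench around the controller where they lie.

Things in the scene. Friction and masses are not known exactly. Their poses are not given: they have to be found in the camera images.
- controller: Grey desktop controller box fixed to the bench, 160 mm deep (its x), 240 mm wide (its y), flat level top 60 mm above the bench. Origin: centre of its underside; its x axis points away from the robot side (yaw varies), z up. The row of keys runs along its y axis, 30 mm on the robot side (-x) of the centre.
- key1: Leftmost key (+y end of the controller). All four keys are alike: off-white square cap 26 x 26 mm, origin at the centre of its flat top face, z up, turned with the controller; 46 mm between key centres, 20 mm clear between caps. Each is either free (see key2) or latched (see key3); exactly one is latched, a different one from run to run.
- key2: Second key from the left, as key1. A free key's top is 76 mm above the bench, 16 mm above the controller's top. It springs straight down, 8 mm at most: 1.5 N to start, 0.6 N more per mm, 6.3 N at the bottom stop. A light tap of 2 N moves it about 1 mm; more than 5 mm (4.5 N) counts as pushed in.
- key3: Third key from the left, as key1. A latched key is held 5 mm down (top 71 mm above the bench) and yields less than 1.5 mm up to 4 N. It lets go when pressed 2 to 3 mm farther, nearly to the bottom stop (68 mm; needs 6.3 N, press with 8 to 10 N to be sure), springs up as the finger rises, and then stays free.
- key4: Rightmost key (-y end of the controller), as key1; free or latched as told for key2 and key3.
- flange: Loose bystander: steel blank flange, disc 70 mm across and 13 mm thick with a hub 28 mm across, 25 mm high in all, lying to the right of the controller. Origin: centre of its underside. Not to be moved.
- nipple: Loose bystander: steel tube with end flanges standing upright, 54 mm across, 90 mm high, to the left of the controller. Origin: centre of its underside. Not to be moved or tipped.
- wrench: Loose bystander: steel wrench 180 mm long lying flat on the bench between robot and controller, roughly along the row. Origin: middle of its underside. Not to be moved.

How it is judged:
By the outcome, as a careful person would: the job done as asked, in the order asked, and still so for the second after the job is handed in, with the robot touching nothing.
It also fails if it takes over 51 s, if anything falls off the work surface, if the arm or the gripper's body presses on something with over 40 N, if the wrist force passes 120 N, or if a joint passes its speed limit or range.

## Working session

There is one attempt and no reset: what is moved stays moved. The work goes in short steps, Python scripts to look and compute and a tool call to move; the robot and the scene stay as the last step left them, time stands still between calls to the robot, and variables do not carry over. Pictures are saved under pics/ and viewed, about 8 in all and at most 12, crops included, and the job is handed in when it is done.

Besides the shell and the picture viewer there is one more tool, called after ">>>" by a JSON object that holds its "op" and its "data". arm_command: Moves the arm, as the interface text tells. Its arguments: {"type":"object","properties":{"series":{"type":"array","items":{"type":"object","properties":{"dp":{"type":"array","items":{"type":"number"}},"angular":{"type":"array","items":{"type":"number"}},"gripper":{"type":"number"}}}},"grip_force":{"type":"number"}},"required":["series"]}

```bash
mkdir -p pics; cat > h.py <<'E'
import numpy as np, cv2
from rig import get_state, get_image
def world(d,u,v):
    z=float(d['depth'][int(v),int(u)]); K=d['mtx']
    x=(u-K[0,2])/K[0,0]*z; y=(v-K[1,2])/K[1,1]*z
    return (np.linalg.inv(d['view'])@[x,-y,-z,1])[:3]
E
python3 - <<'E'
from h import *
import pickle
for n in('scene','top'):
    d=get_image(n); cv2.imwrite(f'pics/{n}0.png',d['image']); pickle.dump(d,open(n+'0.pkl','wb')); print(d['mtx'],d['view'])
print(get_state())
E
```

```text
[[423.55123678   0.         281.59273081]
 [  0.         423.55123678 211.23660927]
 [  0.           0.           1.        ]] [[-0.84347439  0.53699246  0.01378606  0.42897317]
 [-0.32766226 -0.53466933  0.77895195  0.12552483]
 [ 0.4256623   0.65250885  0.62693205 -1.01911079]
 [ 0.          0.          0.          1.        ]]
[[400.72446504   0.         283.39658597]
 [  0.         400.72446504 213.36150005]
 [  0.           0.           1.        ]] [[-0.01898287 -0.99904908  0.03925029  0.02589346]
 [ 0.99659809 -0.01575814  0.08089461 -0.52730084]
 [-0.08019917  0.04065238  0.99594954 -0.94458903]
 [ 0.          0.          0.          1.        ]]
{'clock': 0.1, 'qpos': array([-1.34597442e+00,  2.76539661e-01,  1.50600501e+00, -6.52264809e-06,
        1.36072396e+00, -1.21021197e-01]), 'qd': array([ 0.00101167, -0.0019418 , -0.00436769, -0.00079173, -0.00011813,
       -0.0002331 ]), 'effort': array([ 1.86697464e-03, -4.17700410e+01, -2.46403152e+01, -4.21623645e-05,
        5.76146180e-03, -1.32792593e-06]), 'position': array([ 0.19479322, -0.5404919 ,  0.23052232]), 'ee_rot': array([ 0.57813207,  0.4069071 ,  0.57901542, -0.40611706]), 'contact_force': array([ 0.39595063,  0.24264922, -0.2361962 ]), 'moment': array([0.03327703, 0.03504771, 0.02400145]), 'width': 0.08559279277188486}
```

View pics/top0.png

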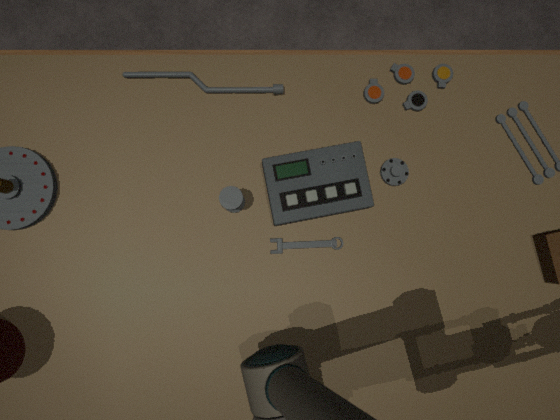

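View pics/scene0.png

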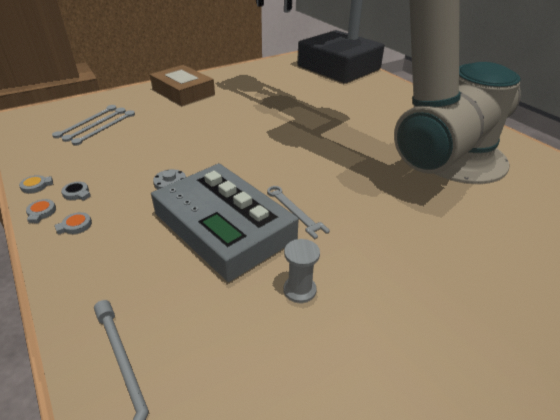

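Top view: key centres near (292,200), (311,196), (331,192) and (350,188). The nipple is at (232,198), the flange at (395,172) and the wrench at (307,244). The scene view confirms this layout. Next I'll measure the cap positions.

```bash
python3 - <<'E'
from h import *
import pickle
from scipy.spatial.transform import Rotation as R
d=pickle.load(open('top0.pkl','rb')); im=d['image']
m=(im.min(2)>150).astype('uint8'); m[:170]=0;m[220:]=0;m[:,:280]=0;m[:,365:]=0
n,l,s,c=cv2.connectedComponentsWithStats(m)
K=d['mtx'];V=np.linalg.inv(d['view'])
for i in range(1,n):
    if s[i,4]<20: continue
    u,v=c[i]; o=V[:3,3]; r=V[:3,:3]@[(u-K[0,2])/K[0,0],-(v-K[1,2])/K[1,1],-1]
    t=(0.075-o[2])/r[2]; zs=d['depth'][l==i]
    print(c[i].round(1),s[i,4],(o+r*t).round(4),'depth', world(d,u,v).round(4), (o+r*np.median(zs))[2].round(4))
for u,v in((263,158),(361,142),(373,207),(274,224)): print(world(d,u,v).round(3))
w,x,y,z=get_state()['ee_rot']; M=R.from_quat([x,y,z,w]).as_matrix(); print(M.round(3))
E
```

```text
[0.655 0.063 0.058]
[ 0.706 -0.182  0.003]
[ 0.542 -0.208 -0.002]
[0.501 0.04  0.055]
[[-0.     0.941  0.339]
 [ 0.002  0.339 -0.941]
 [-1.     0.    -0.002]]
```

```bash
cat > k.py <<'E'
from h import *
def keys(d,box=(165,215,280,362)):
    im=d['image']; g=np.zeros(im.shape[:2],'uint8'); a,b,c0,e=box
    g[a:b,c0:e]=im[a:b,c0:e].min(2); t,_=cv2.threshold(g[a:b,c0:e],0,255,cv2.THRESH_OTSU)
    m=(g>max(t,130)).astype('uint8'); 
    n,l,s,c=cv2.connectedComponentsWithStats(m)
    K=d['mtx'];V=np.linalg.inv(d['view']);o=V[:3,3];P=[]
    print('thr',t,g.max())
    for i in range(1,n):
        if not 50<s[i,4]<600: continue
        u,v=c[i]; r=V[:3,:3]@[(u-K[0,2])/K[0,0],-(v-K[1,2])/K[1,1],-1]
        p=o+r*(0.075-o[2])/r[2]
        zz=(o+r*np.median(d['depth'][l==i]))[2]
        print(c[i].round(1),s[i,4],p.round(4),'z',zz.round(4)); P.append(p)
    return np.array(P)
E
python3 - <<'E'
from k import *
import pickle
d=pickle.load(open('top0.pkl','rb')); P=keys(d)
cv2.imwrite('pics/crop.png',cv2.resize(d['image'][130:240,255:385],None,fx=6,fy=5,interpolation=cv2.INTER_CUBIC)[:600])
E
```

```text
thr 52.0 112
```

View pics/crop.png

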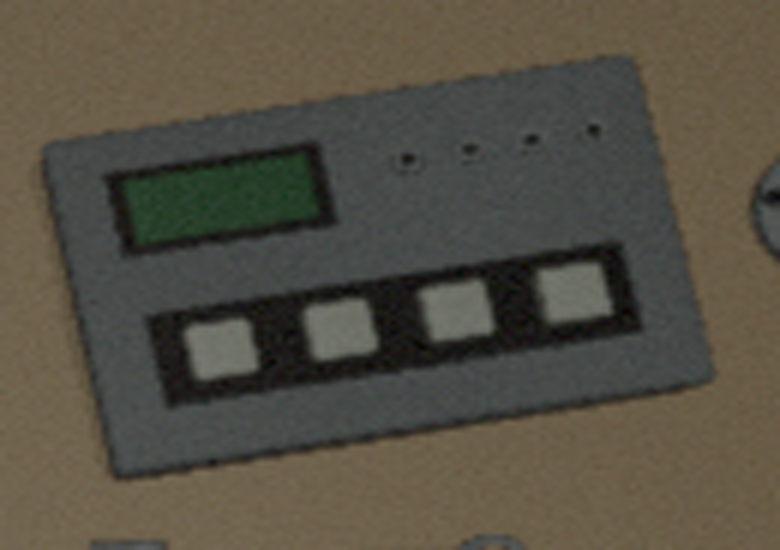

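The crop (×6, ×5) shows four caps clearly, at crop positions (222,348), (340,328), (457,310) and (574,292). The image is dim, so I'll lower the threshold.

```bash
sed -i 's/max(t,130)/82/' k.py
python3 - <<'E'
from k import *
import pickle
d=pickle.load(open('top0.pkl','rb')); P=keys(d)
P=P[P[:,1].argsort()[::-1]]
print(np.diff(P,axis=0).round(4)); v=P[0]-P[3]; yaw=np.arctan2(-v[0],v[1]); print('yaw',np.degrees(yaw))
p=get_state()['position']; M=np.array([[0,.941,.339],[0,.339,-.941],[-1,0,0]])
print('tool z angle', np.degrees(np.arctan2(-.941,.339)),'row angle',np.degrees(np.arctan2(v[1],v[0])))
E
```

```text
thr 52.0 112
[350.4 188.1] 105 [ 0.5793 -0.1363  0.075 ] z 0.0743
[330.8 191.7] 106 [ 0.5713 -0.0909  0.075 ] z 0.0743
[311.3 195.4] 109 [ 0.5635 -0.0457  0.075 ] z 0.0744
[291.5 199.3] 109 [ 5.551e-01 -3.000e-04  7.500e-02] z 0.0697
[[ 0.0084 -0.0455 -0.    ]
 [ 0.0078 -0.0452  0.    ]
 [ 0.0079 -0.0454  0.    ]]
yaw 10.05676260146734
tool z angle -70.18818811449833 row angle 100.05676260146734
```

>>> {"op": "arm_command", "data": {"series": [{"dp": [0, 0, 0], "angular": [0.109, 0, 0], "gripper": 0}, {"dp": [0, 0.35, -0.37], "angular": [0, 0, 0], "gripper": 0}, {"dp": [0, 0.35, -0.37], "angular": [0, 0, 0], "gripper": 0}, {"dp": [0, 0.35, -0.37], "angular": [0, 0, 0], "gripper": 0}, {"dp": [0, 0.35, -0.37], "angular": [0, 0, 0], "gripper": 0}, {"dp": [0, 0.35, -0.37], "angular": [0, 0, 0], "gripper": 0}, {"dp": [0, 0.35, -0.37], "angular": [0, 0, 0], "gripper": 0}, {"dp": [0, 0.35, -0.37], "angular": [0, 0, 0], "gripper": 0}], "grip_force": 30}}

```text
clock: 1.1
position: [0.4364, -0.1798, 0.2278]
ee_rot: [0.537, 0.46, 0.539, -0.458]
contact_force: [0.6, -0.3, -0.3]
width: -0.0003
```

```bash
cat > go.py <<'E'
import sys
from h import *
from scipy.spatial.transform import Rotation as R
s=get_state(); w,x,y,z=s['ee_rot']; M=R.from_quat([x,y,z,w]).as_matrix()
K=np.array([[.5551,-.0003],[.5632,-.0457],[.5713,-.0910],[.5793,-.1363]])
t=np.r_[K[int(sys.argv[1])-1],float(sys.argv[2])]
print('t',s['clock'],'pos',s['position'].round(4),'F',s['contact_force'].round(2),'w',round(s['width'],4))
print('dp total',(M.T@(t-s['position'])/.12).round(3)); 
T=np.array([[0,.985,.1745],[0,.1745,-.985],[-1,0,0]]); print('rot total',(R.from_matrix(M.T@T).as_rotvec()/(np.pi/2)).round(4))
E
python3 go.py 1 0.12
```

```text
t 1.1 pos [ 0.4364 -0.1798  0.2278] F [ 0.62 -0.27 -0.27] w -0.0003
dp total [ 0.904  1.213 -1.317]
rot total [-0.0107 -0.0029  0.    ]
```

>>> {"op": "arm_command", "data": {"series": [{"dp": [0, 0.3, -0.33], "angular": [-0.01, -0.003, 0], "gripper": 0}, {"dp": [0, 0.3, -0.33], "angular": [0, 0, 0], "gripper": 0}, {"dp": [0.1, 0.3, -0.33], "angular": [0, 0, 0], "gripper": 0}, {"dp": [0.25, 0.3, -0.32], "angular": [0, 0, 0], "gripper": 0}, {"dp": [0.25, 0, 0], "angular": [0, 0, 0], "gripper": 0}, {"dp": [0.2, 0, 0], "angular": [0, 0, 0], "gripper": 0}, {"dp": [0, 0, 0], "angular": [0, 0, 0], "gripper": 0}, {"dp": [0, 0, 0], "angular": [0, 0, 0], "gripper": 0}]}}

```text
clock: 2.1
position: [0.5565, 0.0115, 0.128]
ee_rot: [0.544, 0.452, 0.544, -0.452]
contact_force: [0.2, -0.2, 0.2]
width: 0.0001
```

```bash
python3 go.py 1 0.09
python3 -c "
from h import *
for n in('scene','top'):
    d=get_image(n); im=d['image']; cv2.imwrite('pics/%s1.png'%n, cv2.resize(im[120:280,140:360] if n=='scene' else im[130:240,225:405],None,fx=3.6,fy=3.6,interpolation=cv2.INTER_CUBIC))"
```

```text
t 2.1 pos [0.5565 0.0115 0.128 ] F [ 0.21 -0.24  0.15] w 0.0001
dp total [ 0.317 -0.029  0.094]
rot total [ 0.0052  0.0001 -0.0001]
```

View pics/scene1.png

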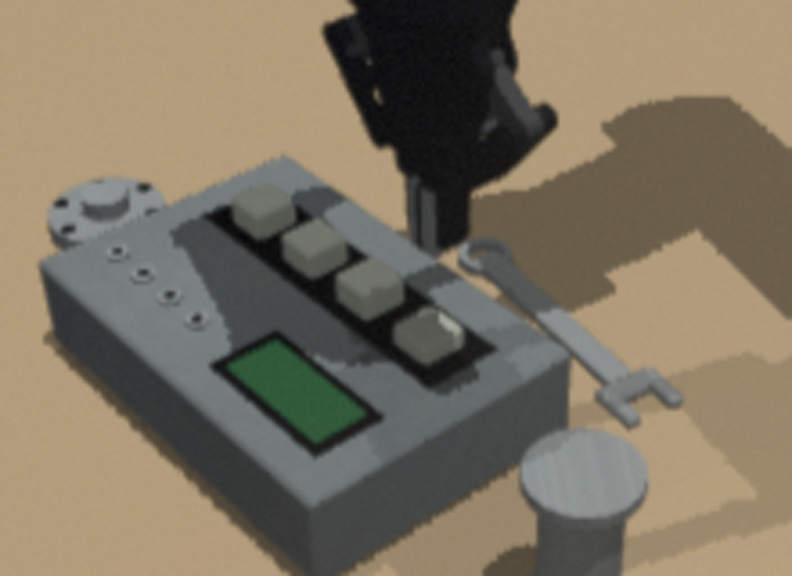

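The close view shows the shut fingertips at about crop (440,245), above the row and near key 1 at (430,335). Next I correct the lateral offset and come down to about 90 mm.

>>> {"op": "arm_command", "data": {"series": [{"dp": [0, -0.03, 0.09], "angular": [0.005, 0, 0], "gripper": 0}, {"dp": [0, 0, 0], "angular": [0, 0, 0], "gripper": 0}, {"dp": [0.1, 0, 0], "angular": [0, 0, 0], "gripper": 0}, {"dp": [0.1, 0, 0], "angular": [0, 0, 0], "gripper": 0}, {"dp": [0.05, 0, 0], "angular": [0, 0, 0], "gripper": 0}, {"dp": [0, 0, 0], "angular": [0, 0, 0], "gripper": 0}, {"dp": [0, 0, 0], "angular": [0, 0, 0], "gripper": 0}, {"dp": [0, 0, 0], "angular": [0, 0, 0], "gripper": 0}]}}

```text
clock: 3.2
position: [0.5558, -0.0016, 0.0979]
ee_rot: [0.543, 0.455, 0.54, -0.454]
contact_force: [-0.0, -0.7, 0.8]
width: -0.0002
```

```bash
python3 go.py 1 0.077
```

```text
t 3.2 pos [ 0.5558 -0.0016  0.0979] F [-0.04 -0.73  0.85] w -0.0002
dp total [ 0.174 -0.004 -0.012]
rot total [-0.001   0.0009 -0.0023]
```

>>> {"op": "arm_command", "data": {"series": [{"dp": [0.08, 0, -0.01], "angular": [0, 0, 0], "gripper": 0}, {"dp": [0, 0, 0], "angular": [0, 0, 0], "gripper": 0}, {"dp": [0.06, 0, 0], "angular": [0, 0, 0], "gripper": 0}, {"dp": [0, 0, 0], "angular": [0, 0, 0], "gripper": 0}, {"dp": [0.03, 0, 0], "angular": [0, 0, 0], "gripper": 0}, {"dp": [0, 0, 0], "angular": [0, 0, 0], "gripper": 0}, {"dp": [0, 0, 0], "angular": [0, 0, 0], "gripper": 0}, {"dp": [0, 0, 0], "angular": [0, 0, 0], "gripper": 0}]}}

```text
clock: 4.2
position: [0.556, -0.0003, 0.0765]
ee_rot: [0.543, 0.456, 0.54, -0.454]
contact_force: [-0.2, -0.1, 0.2]
width: 0.0001
```

```bash
python3 go.py 1 0.071
```

```text
t 4.2 pos [ 5.56e-01 -3.00e-04  7.65e-02] F [-0.16 -0.15  0.24] w 0.0001
dp total [ 0.046 -0.007 -0.002]
rot total [-0.001   0.001  -0.0029]
```

>>> {"op": "arm_command", "data": {"series": [{"dp": [0.02, 0, 0], "angular": [0, 0, 0], "gripper": 0}, {"dp": [0, 0, 0], "angular": [0, 0, 0], "gripper": 0}, {"dp": [0, 0, 0], "angular": [0, 0, 0], "gripper": 0}, {"dp": [0, 0, 0], "angular": [0, 0, 0], "gripper": 0}, {"dp": [0, 0, 0], "angular": [0, 0, 0], "gripper": 0}, {"dp": [0, 0, 0], "angular": [0, 0, 0], "gripper": 0}, {"dp": [0, 0, 0], "angular": [0, 0, 0], "gripper": 0}, {"dp": [0, 0, 0], "angular": [0, 0, 0], "gripper": 0}]}}

```text
clock: 5.2
position: [0.5562, -0.0004, 0.0742]
ee_rot: [0.543, 0.456, 0.54, -0.454]
contact_force: [-0.1, -0.3, -0.7]
width: 0.0002
```

>>> {"op": "arm_command", "data": {"series": [{"dp": [0.016, 0, 0], "angular": [0, 0, 0], "gripper": 0}, {"dp": [0, 0, 0], "angular": [0, 0, 0], "gripper": 0}, {"dp": [0, 0, 0], "angular": [0, 0, 0], "gripper": 0}, {"dp": [0, 0, 0], "angular": [0, 0, 0], "gripper": 0}, {"dp": [0.008, 0, 0], "angular": [0, 0, 0], "gripper": 0}, {"dp": [0, 0, 0], "angular": [0, 0, 0], "gripper": 0}, {"dp": [0, 0, 0], "angular": [0, 0, 0], "gripper": 0}, {"dp": [0, 0, 0], "angular": [0, 0, 0], "gripper": 0}]}}

```text
clock: 6.2
position: [0.5562, -0.0004, 0.0713]
ee_rot: [0.543, 0.456, 0.54, -0.454]
contact_force: [-0.2, -0.1, 1.0]
width: 0.0001
```

>>> {"op": "arm_command", "data": {"series": [{"dp": [0.006, 0, 0], "angular": [0, 0, 0], "gripper": 0}, {"dp": [0, 0, 0], "angular": [0, 0, 0], "gripper": 0}, {"dp": [0, 0, 0], "angular": [0, 0, 0], "gripper": 0}, {"dp": [0, 0, 0], "angular": [0, 0, 0], "gripper": 0}, {"dp": [0, 0, 0], "angular": [0, 0, 0], "gripper": 0}, {"dp": [0, 0, 0], "angular": [0, 0, 0], "gripper": 0}, {"dp": [0, 0, 0], "angular": [0, 0, 0], "gripper": 0}, {"dp": [0, 0, 0], "angular": [0, 0, 0], "gripper": 0}]}}

```text
clock: 7.2
position: [0.5562, -0.0004, 0.071]
ee_rot: [0.543, 0.456, 0.54, -0.454]
contact_force: [-0.6, 0.8, 2.7]
width: 0.0001
```

Key 1 gave no force until 71 mm, then stiffened: it feels latched. I'll still tap keys 2 to 4 before pressing it.

>>> {"op": "arm_command", "data": {"series": [{"dp": [-0.15, 0, 0], "angular": [0, 0, 0], "gripper": 0}, {"dp": [0, 0, 0], "angular": [0, 0, 0], "gripper": 0}, {"dp": [0, -0.004, 0.19], "angular": [0, 0, 0], "gripper": 0}, {"dp": [0, -0.004, 0.19], "angular": [0, 0, 0], "gripper": 0}, {"dp": [0, 0, 0], "angular": [0, 0, 0], "gripper": 0}, {"dp": [0, 0, 0], "angular": [0, 0, 0], "gripper": 0}, {"dp": [0, 0, 0], "angular": [0, 0, 0], "gripper": 0}, {"dp": [0, 0, 0], "angular": [0, 0, 0], "gripper": 0}]}}

```text
clock: 8.2
position: [0.5608, -0.0438, 0.0852]
ee_rot: [0.542, 0.455, 0.542, -0.454]
contact_force: [0.7, -0.5, -0.2]
width: -0.0002
```

```bash
python3 go.py 2 0.075
```

```text
t 8.2 pos [ 0.5608 -0.0438  0.0852] F [ 0.74 -0.53 -0.16] w -0.0002
dp total [0.085 0.017 0.019]
rot total [-0.     -0.001  -0.0002]
```

>>> {"op": "arm_command", "data": {"series": [{"dp": [0.03, 0.017, 0.019], "angular": [0, 0, 0], "gripper": 0}, {"dp": [0, 0, 0], "angular": [0, 0, 0], "gripper": 0}, {"dp": [0.035, 0, 0], "angular": [0, 0, 0], "gripper": 0}, {"dp": [0, 0, 0], "angular": [0, 0, 0], "gripper": 0}, {"dp": [0.017, 0, 0], "angular": [0, 0, 0], "gripper": 0}, {"dp": [0, 0, 0], "angular": [0, 0, 0], "gripper": 0}, {"dp": [0, 0, 0], "angular": [0, 0, 0], "gripper": 0}, {"dp": [0, 0, 0], "angular": [0, 0, 0], "gripper": 0}]}}

```text
clock: 9.2
position: [0.5637, -0.0451, 0.0754]
ee_rot: [0.542, 0.455, 0.542, -0.453]
contact_force: [-0.6, -0.1, 1.6]
width: -0.0
```

```bash
python3 go.py 2 0.075
```

```text
t 9.2 pos [ 0.5637 -0.0451  0.0754] F [-0.55 -0.08  1.64] w -0.0
dp total [ 0.004 -0.005  0.004]
rot total [ 0.0005 -0.0009 -0.0009]
```

>>> {"op": "arm_command", "data": {"series": [{"dp": [0.01, 0, 0], "angular": [0, 0, 0], "gripper": 0}, {"dp": [0, 0, 0], "angular": [0, 0, 0], "gripper": 0}, {"dp": [0, 0, 0], "angular": [0, 0, 0], "gripper": 0}, {"dp": [0, 0, 0], "angular": [0, 0, 0], "gripper": 0}, {"dp": [0, 0, 0], "angular": [0, 0, 0], "gripper": 0}, {"dp": [0, 0, 0], "angular": [0, 0, 0], "gripper": 0}, {"dp": [0, 0, 0], "angular": [0, 0, 0], "gripper": 0}, {"dp": [0, 0, 0], "angular": [0, 0, 0], "gripper": 0}]}}

```text
clock: 10.2
position: [0.5637, -0.0451, 0.0745]
ee_rot: [0.542, 0.455, 0.542, -0.453]
contact_force: [-0.0, -0.3, 2.8]
width: 0.0002
```

>>> {"op": "arm_command", "data": {"series": [{"dp": [-0.11, 0, 0], "angular": [0, 0, 0], "gripper": 0}, {"dp": [0, 0, 0], "angular": [0, 0, 0], "gripper": 0}, {"dp": [0, 0.005, 0.195], "angular": [0, 0, 0], "gripper": 0}, {"dp": [0, 0.005, 0.195], "angular": [0, 0, 0], "gripper": 0}, {"dp": [0, 0, 0], "angular": [0, 0, 0], "gripper": 0}, {"dp": [0, 0, 0], "angular": [0, 0, 0], "gripper": 0}, {"dp": [0, 0, 0], "angular": [0, 0, 0], "gripper": 0}, {"dp": [0, 0, 0], "angular": [0, 0, 0], "gripper": 0}]}}

```text
clock: 11.2
position: [0.5724, -0.0896, 0.0882]
ee_rot: [0.542, 0.455, 0.543, -0.453]
contact_force: [0.7, -0.2, -1.3]
width: 0.0001
```

```bash
python3 go.py 3 0.075
```

```text
t 11.2 pos [ 0.5724 -0.0896  0.0882] F [ 0.69 -0.25 -1.3 ] w 0.0001
dp total [ 0.11  -0.011  0.011]
rot total [ 0.0015 -0.0019 -0.0005]
```

Key 2 is free: it touched at about 76 mm and gave 2.8 N at 74.5 mm. Next is key 3.

>>> {"op": "arm_command", "data": {"series": [{"dp": [0.055, -0.011, 0.011], "angular": [0, 0, 0], "gripper": 0}, {"dp": [0, 0, 0], "angular": [0, 0, 0], "gripper": 0}, {"dp": [0.03, 0, 0], "angular": [0, 0, 0], "gripper": 0}, {"dp": [0, 0, 0], "angular": [0, 0, 0], "gripper": 0}, {"dp": [0.02, 0, 0], "angular": [0, 0, 0], "gripper": 0}, {"dp": [0, 0, 0], "angular": [0, 0, 0], "gripper": 0}, {"dp": [0, 0, 0], "angular": [0, 0, 0], "gripper": 0}, {"dp": [0, 0, 0], "angular": [0, 0, 0], "gripper": 0}]}}

```text
clock: 12.2
position: [0.5712, -0.0904, 0.0753]
ee_rot: [0.542, 0.454, 0.543, -0.452]
contact_force: [-0.6, 1.3, 0.8]
width: -0.0002
```

```bash
python3 go.py 3 0.0745
```

```text
t 12.2 pos [ 0.5712 -0.0904  0.0753] F [-0.57  1.29  0.81] w -0.0002
dp total [ 0.007 -0.     0.005]
rot total [ 0.002  -0.002  -0.0007]
```

>>> {"op": "arm_command", "data": {"series": [{"dp": [0.009, 0, 0], "angular": [0, 0, 0], "gripper": 0}, {"dp": [0, 0, 0], "angular": [0, 0, 0], "gripper": 0}, {"dp": [0, 0, 0], "angular": [0, 0, 0], "gripper": 0}, {"dp": [0, 0, 0], "angular": [0, 0, 0], "gripper": 0}, {"dp": [0, 0, 0], "angular": [0, 0, 0], "gripper": 0}, {"dp": [0, 0, 0], "angular": [0, 0, 0], "gripper": 0}, {"dp": [0, 0, 0], "angular": [0, 0, 0], "gripper": 0}, {"dp": [0, 0, 0], "angular": [0, 0, 0], "gripper": 0}]}}

```text
clock: 13.2
position: [0.5712, -0.0904, 0.0745]
ee_rot: [0.542, 0.454, 0.543, -0.452]
contact_force: [-0.5, 0.3, 1.5]
width: -0.0001
```

>>> {"op": "arm_command", "data": {"series": [{"dp": [-0.11, 0, 0], "angular": [0, 0, 0], "gripper": 0}, {"dp": [0, 0, 0], "angular": [0, 0, 0], "gripper": 0}, {"dp": [0, 0, 0.195], "angular": [0, 0, 0], "gripper": 0}, {"dp": [0, 0, 0.195], "angular": [0, 0, 0], "gripper": 0}, {"dp": [0, 0, 0], "angular": [0, 0, 0], "gripper": 0}, {"dp": [0, 0, 0], "angular": [0, 0, 0], "gripper": 0}, {"dp": [0, 0, 0], "angular": [0, 0, 0], "gripper": 0}, {"dp": [0, 0, 0], "angular": [0, 0, 0], "gripper": 0}]}}

```text
clock: 14.2
position: [0.5798, -0.1405, 0.0874]
ee_rot: [0.541, 0.455, 0.543, -0.453]
contact_force: [0.1, -0.5, 0.6]
width: -0.0001
```

```bash
python3 go.py 4 0.075
```

```text
t 14.2 pos [ 0.5798 -0.1405  0.0874] F [ 0.05 -0.49  0.56] w -0.0001
dp total [ 0.103  0.002 -0.034]
rot total [ 0.0012 -0.0022 -0.0003]
```

>>> {"op": "arm_command", "data": {"series": [{"dp": [0.05, 0.002, -0.034], "angular": [0, 0, 0], "gripper": 0}, {"dp": [0, 0, 0], "angular": [0, 0, 0], "gripper": 0}, {"dp": [0.03, 0, 0], "angular": [0, 0, 0], "gripper": 0}, {"dp": [0, 0, 0], "angular": [0, 0, 0], "gripper": 0}, {"dp": [0.022, 0, 0], "angular": [0, 0, 0], "gripper": 0}, {"dp": [0, 0, 0], "angular": [0, 0, 0], "gripper": 0}, {"dp": [0, 0, 0], "angular": [0, 0, 0], "gripper": 0}, {"dp": [0, 0, 0], "angular": [0, 0, 0], "gripper": 0}]}}

```text
clock: 15.2
position: [0.5794, -0.135, 0.0752]
ee_rot: [0.542, 0.455, 0.543, -0.452]
contact_force: [-0.8, 1.0, 1.8]
width: 0.0003
```

```bash
python3 go.py 4 0.0745
```

```text
t 15.2 pos [ 0.5794 -0.135   0.0752] F [-0.84  0.97  1.79] w 0.0003
dp total [ 0.005 -0.003  0.011]
rot total [ 0.0021 -0.0022 -0.0007]
```

>>> {"op": "arm_command", "data": {"series": [{"dp": [0.008, 0, 0], "angular": [0, 0, 0], "gripper": 0}, {"dp": [0, 0, 0], "angular": [0, 0, 0], "gripper": 0}, {"dp": [0, 0, 0], "angular": [0, 0, 0], "gripper": 0}, {"dp": [0, 0, 0], "angular": [0, 0, 0], "gripper": 0}, {"dp": [0, 0, 0], "angular": [0, 0, 0], "gripper": 0}, {"dp": [0, 0, 0], "angular": [0, 0, 0], "gripper": 0}, {"dp": [0, 0, 0], "angular": [0, 0, 0], "gripper": 0}, {"dp": [0, 0, 0], "angular": [0, 0, 0], "gripper": 0}]}}

```text
clock: 16.2
position: [0.5794, -0.1349, 0.0744]
ee_rot: [0.542, 0.455, 0.543, -0.452]
contact_force: [-1.0, 1.5, 2.7]
width: -0.0005
```

>>> {"op": "arm_command", "data": {"series": [{"dp": [-0.16, 0, 0], "angular": [0, 0, 0], "gripper": 0}, {"dp": [0, 0, 0], "angular": [0, 0, 0], "gripper": 0}, {"dp": [0, 0, -0.38], "angular": [0, 0, 0], "gripper": 0}, {"dp": [0, 0, -0.38], "angular": [0, 0, 0], "gripper": 0}, {"dp": [0, 0, -0.36], "angular": [0, 0, 0], "gripper": 0}, {"dp": [0, 0, 0], "angular": [0, 0, 0], "gripper": 0}, {"dp": [0, 0, 0], "angular": [0, 0, 0], "gripper": 0}, {"dp": [0, 0, 0], "angular": [0, 0, 0], "gripper": 0}]}}

```text
clock: 17.2
position: [0.5537, -0.0013, 0.0886]
ee_rot: [0.54, 0.454, 0.544, -0.454]
contact_force: [0.2, -0.6, -0.4]
width: 0.0002
```

```bash
python3 go.py 1 0.072
```

```text
t 17.2 pos [ 0.5537 -0.0013  0.0886] F [ 0.21 -0.56 -0.38] w 0.0002
dp total [ 0.138  0.013 -0.006]
rot total [ 0.0003 -0.0025  0.0024]
```

Key 4 is free as well (2.7 N at 74.4 mm). Only key 1 is latched, so I press it now.

>>> {"op": "arm_command", "data": {"series": [{"dp": [0.06, 0.013, -0.006], "angular": [0, 0, 0], "gripper": 0}, {"dp": [0, 0, 0], "angular": [0, 0, 0], "gripper": 0}, {"dp": [0.06, 0, 0], "angular": [0, 0, 0], "gripper": 0}, {"dp": [0, 0, 0], "angular": [0, 0, 0], "gripper": 0}, {"dp": [0.025, 0, 0], "angular": [0, 0, 0], "gripper": 0}, {"dp": [0, 0, 0], "angular": [0, 0, 0], "gripper": 0}, {"dp": [0, 0, 0], "angular": [0, 0, 0], "gripper": 0}, {"dp": [0, 0, 0], "angular": [0, 0, 0], "gripper": 0}]}}

```text
clock: 18.2
position: [0.556, -0.0026, 0.0699]
ee_rot: [0.54, 0.455, 0.543, -0.455]
contact_force: [-0.4, -0.5, -0.2]
width: -0.0002
```

>>> {"op": "arm_command", "data": {"series": [{"dp": [0.012, 0, 0], "angular": [0, 0, 0], "gripper": 0}, {"dp": [0, 0, 0], "angular": [0, 0, 0], "gripper": 0}, {"dp": [0.012, 0, 0], "angular": [0, 0, 0], "gripper": 0}, {"dp": [0, 0, 0], "angular": [0, 0, 0], "gripper": 0}, {"dp": [0, 0, 0], "angular": [0, 0, 0], "gripper": 0}, {"dp": [0, 0, 0], "angular": [0, 0, 0], "gripper": 0}, {"dp": [0, 0, 0], "angular": [0, 0, 0], "gripper": 0}, {"dp": [0, 0, 0], "angular": [0, 0, 0], "gripper": 0}]}}

```text
clock: 19.2
position: [0.556, -0.0026, 0.0709]
ee_rot: [0.541, 0.455, 0.542, -0.455]
contact_force: [-1.4, 0.7, 3.9]
width: 0.0002
```

```bash
python3 go.py 1 0.068
```

```text
t 19.2 pos [ 0.556  -0.0026  0.0709] F [-1.36  0.74  3.91] w 0.0002
dp total [ 0.024 -0.004 -0.02 ]
rot total [-0.0013 -0.0014  0.0007]
```

>>> {"op": "arm_command", "data": {"series": [{"dp": [0, 0, -0.02], "angular": [0, 0, 0], "gripper": 0}, {"dp": [0, 0, 0], "angular": [0, 0, 0], "gripper": 0}, {"dp": [0.008, 0, 0], "angular": [0, 0, 0], "gripper": 0}, {"dp": [0.008, 0, 0], "angular": [0, 0, 0], "gripper": 0}, {"dp": [0.008, 0, 0], "angular": [0, 0, 0], "gripper": 0}, {"dp": [0.008, 0, 0], "angular": [0, 0, 0], "gripper": 0}, {"dp": [0.008, 0, 0], "angular": [0, 0, 0], "gripper": 0}, {"dp": [0.008, 0, 0], "angular": [0, 0, 0], "gripper": 0}]}}

```text
clock: 20.2
position: [0.5562, -0.001, 0.068]
ee_rot: [0.542, 0.455, 0.541, -0.455]
contact_force: [-3.1, -0.4, 11.2]
width: 0.0
```

```bash
python3 go.py 1 0.068
```

```text
t 20.2 pos [ 0.5562 -0.001   0.068 ] F [-3.12 -0.41 11.24] w 0.0
dp total [-0.    -0.008 -0.008]
rot total [-0.0009  0.     -0.0003]
```

Bottom stop at 68.0 mm with 11 N, so the key has been pressed right down. I raise the finger slowly and then retreat.

>>> {"op": "arm_command", "data": {"series": [{"dp": [-0.03, 0, 0], "angular": [0, 0, 0], "gripper": 0}, {"dp": [-0.04, 0, 0], "angular": [0, 0, 0], "gripper": 0}, {"dp": [-0.06, 0, 0], "angular": [0, 0, 0], "gripper": 0}, {"dp": [-0.15, 0, 0], "angular": [0, 0, 0], "gripper": 0}, {"dp": [-0.3, 0, 0], "angular": [0, 0, 0], "gripper": 0}, {"dp": [-0.4, 0, 0], "angular": [0, 0, 0], "gripper": 0}, {"dp": [-0.4, 0, 0], "angular": [0, 0, 0], "gripper": 0}, {"dp": [0, 0, 0], "angular": [0, 0, 0], "gripper": 0}]}}

```text
clock: 21.2
position: [0.5553, 0.001, 0.2358]
ee_rot: [0.539, 0.455, 0.544, -0.455]
contact_force: [0.3, 0.2, 0.2]
width: -0.0003
```

>>> {"op": "arm_command", "data": {"series": [{"dp": [0, -0.35, 0.3], "angular": [0, 0, 0], "gripper": 0}, {"dp": [0, -0.35, 0.3], "angular": [0, 0, 0], "gripper": 0}, {"dp": [0, -0.35, 0.3], "angular": [0, 0, 0], "gripper": 0}, {"dp": [0, -0.35, 0.3], "angular": [0, 0, 0], "gripper": 0}, {"dp": [0, -0.1, 0.4], "angular": [0, 0, 0], "gripper": 0}, {"dp": [0, -0.1, 0.4], "angular": [0, 0, 0], "gripper": 0}, {"dp": [0, 0, 0], "angular": [0, 0, 0], "gripper": 0}, {"dp": [0, 0, 0], "angular": [0, 0, 0], "gripper": 0}]}}

```text
clock: 22.2
position: [0.4006, -0.2707, 0.2249]
ee_rot: [0.534, 0.455, 0.55, -0.453]
contact_force: [-0.8, -0.0, 0.1]
width: -0.0003
```

```bash
python3 go.py 1 0.3; python3 - <<'E'
from k import *
d=get_image('top'); P=keys(d)
cv2.imwrite('pics/top2.png',d['image'])
E
```

```text
t 22.2 pos [ 0.4006 -0.2707  0.2249] F [-0.81 -0.03  0.11] w -0.0003
dp total [-0.607  1.654 -2.005]
rot total [ 0.0004 -0.0127  0.0079]
thr 53.0 115
[350.3 188.1] 105 [ 0.5792 -0.1361  0.075 ] z 0.0742
[330.9 191.7] 106 [ 0.5714 -0.091   0.075 ] z 0.0745
[311.4 195.4] 110 [ 0.5636 -0.0459  0.075 ] z 0.0743
[291.7 199.1] 110 [ 0.5556 -0.0006  0.075 ] z 0.0745
```

View pics/top2.png

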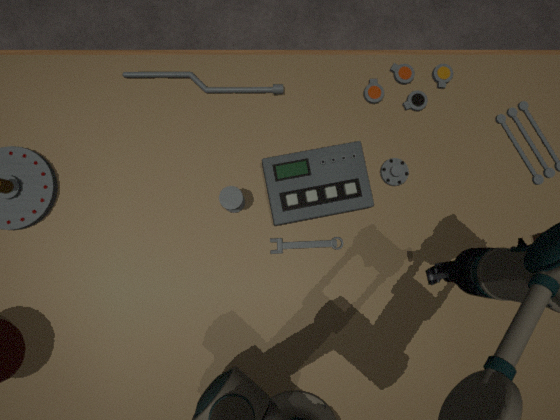

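All four caps, at (292,199) to (350,188), now stand equally high (74.2–74.5 mm in depth). The nipple (232,198), flange (395,172) and wrench (307,244) have not moved, and the arm is clear. I hand in the job.

```bash
python3 -c "from rig import sign_off; print(sign_off())"
```

```text
the job is handed in; nothing more can be done
None
```

The latched key was key 1, the leftmost; I released it and handed the job in at about 22 s of the 51 s allowed.

**Taps, left to right:**

| Key | Lowest point of the tap | Force there | Result |
|---|---|---|---|
| 1 | 71.0 mm | 2.7 N | latched: no force above about 71 mm, then stiff |
| 2 | 74.5 mm | 2.8 N | free |
| 3 | 74.5 mm | 1.5 N | free |
| 4 | 74.4 mm | 2.7 N | free |

**Release:** I then pressed key 1 to its bottom stop at 68.0 mm with about 11 N and let it rise.

**Last checks:** The final depth image shows all four caps level, at 74.2–74.5 mm. Key 1 had read 69.7 mm before. The nipple, flange and wrench look unmoved, and the arm is clear of everything.

**Readings that disagreed or were off:**
- **Key 3:** its force was lower than the roughly 2.4 N expected. Force noise was about 1 N, and the depth image agreed that it was free.
- **Key 1, first approach for the press:** one reading showed almost no force at 69.9 mm, which does not fit a latched key. The following readings, 3.9 N at 70.9 mm and then the bottom stop, did fit.
- **Press force:** the 11 N was slightly above the suggested 8 to 10 N.
- **Depth images:** they read about 1.5 mm below the stated 76 mm for all four caps, which is within the 2 mm calibration.

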